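Lock the service cover of the potter's wheel

TASK

One of the two slotted locks on the cover of the potter's wheel is still open: its slot does not line up with the white marks beside it. Take the flat-bladed key out of the tool rack, put its blade in that slot and turn the lock a quarter turn clockwise until it seats, then let go and leave the key in the slot. Do not knock the raw pot that is drying on the cover.

Things in the scene. Friction and masses are not known exactly. Their poses are not given: they have to be found in the camera images.
- key: (Sizes in mm.) Slot key standing blade down, 18 deep, in a wooden rack (the round-handled tool beside it is not needed); lift 25 to free it. Steel blade 40 wide (x) x 5 thick (y) x 34 high, neck 16 across x 14 high, wooden block handle 50 (x) x 22 (y) x 44 high; 120 g, same both ways round. Origin: centre of the blade's lower edge, z up; handle's middle 70 above it, top 92. Loose.
- cam_a (a joint): Turn of the open lock (rad): 0 to 0.2 at the start, 1.57 at its end stop (seated, slot in line with the two white marks). Grows clockwise seen from above; stays where left (friction 0.12 N m). A twin lock 130 mm away on the same cover, left or right of it, is already seated. A blade has about 10 degrees of play in the slot before it drives the lock.
- slot (a point): Centre of the slot's floor in the open lock, on its vertical axis; z up, x along the slot, turning with the lock. Sizes in mm: steel disc 56 across, 23 proud of the flat aluminium cover (102 above the table) of the blue drive housing. The slot runs right across it, 18 deep, 11 wide in its lower 10, flaring to 19 at the top.
- pot: Raw clay pot, 86 mm in greatest diameter, 78 mm high, standing loose on the same cover on the robot's side of the two locks, 115 to 150 mm from each (centre to centre). Origin at the centre of its underside, z up. Must stay where it stands.
Things that resemble listed ones, but are neither listed nor needed, are in the scene too. Leave any blue or pink look-alike of the key alone.

How it is judged (in metres and radians):
On the way, in this order (a step that is already met when the one before it is completed fails the run):
1. the key's blade is down in the slot of the open lock, before the lock has been turned (horizontal distance between key and slot below 0.015 m and z of key in the frame of slot between -0.01 and 0.011 m and value of joint cam_a below 0.6 rad), for 0.1 s.
2. the lock is turned to its seat with the blade in the slot (horizontal distance between key and slot below 0.02 m and z of key in the frame of slot below 0.015 m and value of joint cam_a above 1.4 rad), for 0.1 s.
At the end, for the whole second after the job is handed in: The open lock is turned to within 10 degrees of its end stop (joint above 1.4 rad), the key is let go and at rest with its blade in that slot (lower edge within 20 mm sideways and 15 mm in height of the slot floor's centre), and the pot stands upright within 30 mm of where it was (all of step 2 and linear speed of key below 0.03 m/s and distance of pot from where it was at the start of the episode below 0.03 m and angle between pot's own z axis and vertical below 0.2 rad); the robot touches nothing.
It fails at once if the raw pot is knocked over or shoved more than 30 mm (distance of pot from where it was at the start of the episode above 0.03 m or angle between pot's own z axis and vertical above 0.5 rad).
It also fails if it takes over 48 s, if anything falls off the work surface, if the arm or the gripper's body presses on something with over 40 N, if the wrist force passes 120 N, or if a joint passes its speed limit or range.

ROBOT

A 6-joint arm with a two-finger parallel gripper is mounted at the origin on the work surface. World frame = base frame: x ahead of the robot, y to its left, z up, the work surface at z = 0. Lengths are in mm, angles in degrees, forces in N, time in s.
With the tool pointing down it reaches from about 350 to 850 mm from the base axis. Payload 8.1 kg.
Tool frame: the origin (TCP) lies at the very end of the fingers, on their centre line; the grasp point (between the pads) lies 19 mm behind it (r.grasp_offset is the distance from the TCP to the grasp point, in mm); z points along the fingers, y is the line along which they close (so a half turn about z gives the same grasp; the last joint's range is limited). The gripper opens to 85 mm and grips with 20 to 120 N. Pads are 22 mm wide; open, the fingers measure 114 mm over their backs; the gripper's body (76 mm by 85 mm) begins 54 mm behind the grasp point. The pads swing forward as they close: fully open they stand 13 mm farther back than shut.
Start: joints at [-73.247, 7.471, 85.268, -0, 87.261, -4.893], TCP at [221.346, -557.684, 231.292] pointing down, gripper open.
Joint ranges: [-169.43, 169.43], [-51.17, 129.36], [1.28, 143.12], [-76.62, 256.62], [0, 156.53], [-152.29, 152.29]. Speed limits (degrees/s): [136.94, 136.94, 159.86, 180, 180, 180].

INTERFACE

Orientations are given as [roll, pitch, yaw] about the fixed x, y, z axes, in that order (R = Rz(yaw) Ry(pitch) Rx(roll)).
In Python, from bench import r gives the robot as it stands.
- The arm moves only by the tool carry_out, never from a script. Its argument "commands" is a list of rows, each an object with "jaw": the finger opening in m, from 0 to 0.0854; "translation": the shift along the tool's x, y, z in m, a list of three; "spin": the turn about the tool's z in rad. A call has exactly 8 rows; each row shifts and turns the commanded pose from where the row before left it, along the tool's axes as they then stand; what a row does not reach is not made up. A row lasts 1/12 s, in which the tool goes at most 41.7 mm and 7.16 degrees, less where a joint would pass 70% of its speed; a pose out of reach is approached as far as the arm can. A call is refused whole if a number of a shift passes 0.0417 or a number of a turn 0.125, either way. A call with a gripper value outside its range is refused whole. The fingers move at their own pace and stop on an object; "squeeze" is the grip in N (left out, the last holds). Time passes only in rows, so rows that do not move let the fingers close, or fill a call up. It gives the time, the measured TCP pose, the force, the opening and the grip force at its end, in the units of the state.
- r.sense(): the state, without advancing time (a new reading comes with each control period).
- r.snapshot(name): name is "scene" or "top" or "wrist"; returns a dict with "pixels" (384x512x3 uint8, blue, green, red), "K" (3x3 intrinsics, pixels), "extrinsics" (4x4, takes a point from camera to world coordinates). Camera axes: x right, y down, z forward; pixel columns grow to the right and rows downward; lengths in mm; the calibration is good to about 2 mm. A picture is of the moment at which its call begins. There is no depth.
- r.hand_in(): hands the job in; it is judged then, once.
Trained networks look in a picture, given as the dict that the camera call returned (one of the last four; its "shot" number tells which), for a name from the list of things; names that differ only in an ending like _2 or _b are one class to them, and where a whole thing is asked for, a point or a joint stands for the part that bears it (a point fixed in the world has none). Each returns a list of dicts, best first, with "score" (0 to 1); they miss things now and then, are a little off and sometimes report something else, mostly with a low value. They report only what shows in the picture. A call takes as long as a camera call. They do not tell look-alikes from the thing itself.
- r.spot_in(picture, target): "xy" ([column, row] in pixels, amid what is visible of it).
- r.regions_of(picture, target): "pixels" (384x512 bool, what is visible of it) and "xy" ([column, row] in pixels, amid what is visible of it).
- r.landmark_of(picture, target): "xy" ([column, row] in pixels: a listed point, or the origin of a listed thing).
The state is a dict: "time": time; "joint_pos": joint angles; "qd": joint speeds; "joint_efforts": joint torques, N m; "tool_pos": TCP position; "tcp_rot": TCP orientation; "ft_force": force on the tool from outside, world axes, zero at the start; "wrist_torque": the same for the moment, N m; "finger_gap": finger opening in mm; "grip_force": force on a finger pad.
Only numpy, scipy, OpenCV 4.12 (cv2) and the standard library are available. Lean on these libraries where they do the work, as an engineer would, in place of code of your own. Each camera call takes 0.05 s, during which the arm holds its last target. There are 200 camera calls.

## Working session

There is one attempt and no reset: what is moved stays moved. The work goes in short steps, Python scripts to look and compute and a tool call to move; the robot and the scene stay as the last step left them, time stands still between calls to the robot, and variables do not carry over. Pictures are saved under pics/ and viewed, at most 10 in all, crops included, and the job is handed in when it is done.

Besides the shell and the picture viewer there is one more tool, called after "Emit:" as name([rows], argument=value, ...), one row to a line, values as JSON. carry_out: Moves the arm, as the interface text tells. Its arguments: {"type":"object","properties":{"commands":{"type":"array","items":{"type":"object","properties":{"jaw":{"type":"number"},"translation":{"type":"array","items":{"type":"number"}},"spin":{"type":"number"}}}},"squeeze":{"type":"number"}},"required":["commands"]}

```bash
mkdir -p pics; cat > h.py <<'E'
import numpy as np, cv2
from bench import r
def ray(p,uv):
    d=np.linalg.inv(p["K"])@np.array([uv[0],uv[1],1.]); E=np.array(p["extrinsics"])
    return E[:3,3],E[:3,:3]@d
def onz(p,uv,z):
    o,d=ray(p,uv); return o+d*(z-o[2])/d[2]
def tri(obs):
    A=np.zeros((3,3));b=np.zeros(3)
    for p,uv in obs:
        o,d=ray(p,uv);d=d/np.linalg.norm(d);M=np.eye(3)-np.outer(d,d);A+=M;b+=M@o
    return np.linalg.solve(A,b)
def proj(p,X):
    E=np.linalg.inv(np.array(p["extrinsics"]));c=E[:3,:3]@np.array(X)+E[:3,3];u=np.array(p["K"])@c;return u[:2]/u[2]
E
python3 - <<'E'
from h import *
np.set_printoptions(precision=1,suppress=True)
s=r.sense();print(s["time"],s["tool_pos"],s["tcp_rot"])
P={n:r.snapshot(n) for n in("scene","top")}
for n,p in P.items():
    cv2.imwrite(f"pics/{n}0.png",p["pixels"]);print(n,p["extrinsics"][:3,3] if hasattr(p["extrinsics"],"shape") else p["extrinsics"])
    for t in("key","slot","pot","cam_a"):
        for f in("spot_in","landmark_of"):
            try:print(n,t,f,[(np.round(q["xy"],1).tolist(),round(q["score"],2)) for q in getattr(r,f)(p,t)])
            except Exception as e:print(t,f,e)
cv2.imwrite("pics/both0.png",np.hstack([cv2.resize(P[n]["pixels"],(400,300),interpolation=cv2.INTER_AREA) for n in P]))
E
```

```text
0.0 [ 221.2 -557.2  230.2] [-179.9   -0.    21.6]
scene [984.6  61.1 848.9]
scene key spot_in [([183.0, 136.4], 0.76), ([223.1, 156.8], 0.73), ([151.7, 207.2], 0.58)]
scene key landmark_of [([184.7, 153.6], 0.98), ([159.4, 220.9], 0.96), ([160.8, 184.3], 0.81), ([227.8, 175.6], 0.57)]
scene slot spot_in [([408.0, 281.8], 0.59)]
scene slot landmark_of [([407.4, 281.2], 0.55)]
scene pot spot_in [([404.1, 206.3], 0.87)]
scene pot landmark_of [([396.0, 217.3], 0.59)]
scene cam_a spot_in [([406.1, 283.5], 0.76), ([157.3, 163.8], 0.65)]
cam_a landmark_of it knows: key, pot, slot
top [340.7 -32.  911.5]
top key spot_in [([361.2, 255.8], 0.69), ([306.1, 240.9], 0.69), ([366.9, 212.2], 0.61)]
top key landmark_of [([302.8, 240.5], 0.72), ([342.4, 169.8], 0.66), ([361.2, 214.5], 0.58), ([354.8, 255.2], 0.57)]
top slot spot_in [([119.0, 132.1], 0.82)]
top slot landmark_of [([121.1, 130.6], 0.64)]
top pot spot_in [([122.7, 185.9], 0.66)]
top pot landmark_of []
top cam_a spot_in [([119.1, 132.0], 0.77)]
cam_a landmark_of it knows: key, pot, slot
```

View pics/scene0.png

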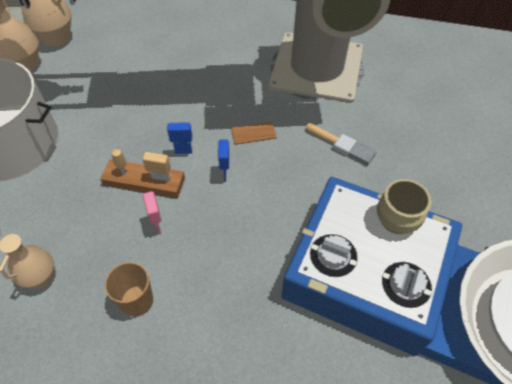

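View pics/top0.png

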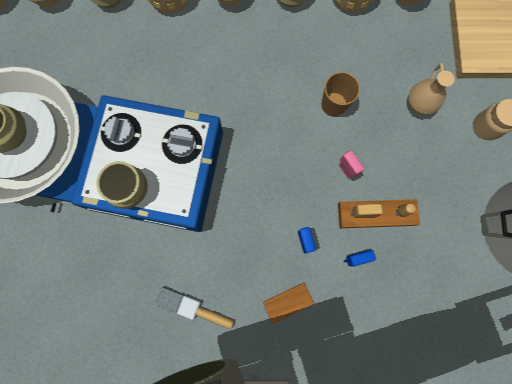

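The scene view shows the wooden-handled key in the rack at (157,163), with the round-handled tool next to it at (118,160). The blue blocks at (180,138) and (223,158) and the pink one at (152,210) are look-alikes. The locks are at (334,254) and (408,281), and the pot is at (404,206). In the top view the key is at (368,211) and the locks are at (121,131) and (182,143). Next I'll enlarge the locks and the rack in one crop to tell which lock is open.

```bash
python3 - <<'E'
from h import *
a=cv2.imread("pics/top0.png");b=cv2.imread("pics/scene0.png")
f=lambda im,x,y,w,h:cv2.resize(im[y:y+h,x:x+w],(400,300),interpolation=cv2.INTER_CUBIC)
cv2.imwrite("pics/crop1.png",np.vstack([np.hstack([f(a,90,95,128,96),f(b,295,220,160,120)]),np.hstack([f(a,330,185,96,72),f(b,100,140,96,72)])]))
E
```

```text
(no output)
```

View pics/crop1.png

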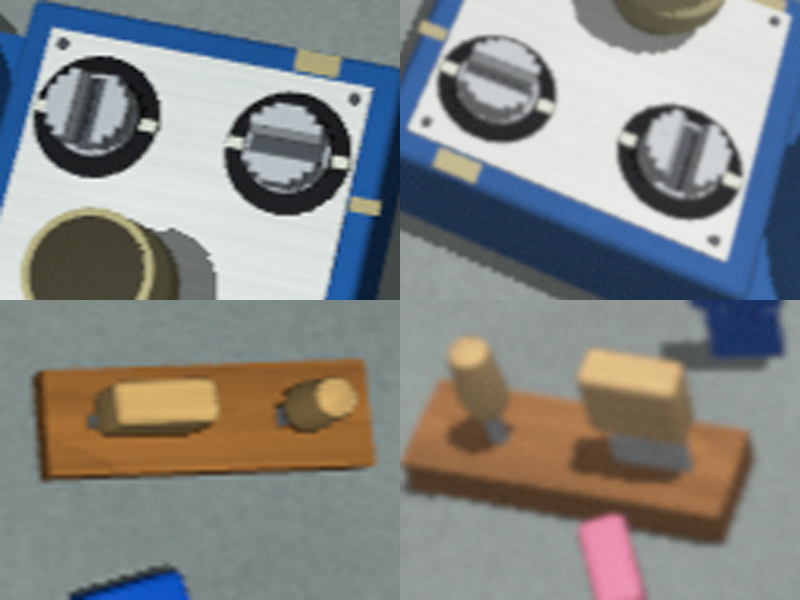

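The open lock is the one at top (119,131) / scene (407,283). Its slot lies across its white marks, whereas the twin's slot is in line with them. The key is the wooden block handle on the steel blade in the rack.

```bash
python3 - <<'E'
from h import *
np.set_printoptions(precision=1,suppress=True)
t=r.snapshot("top");s=r.snapshot("scene")
T=lambda x,y:(330+x/4.167,185+(y-300)/4.167)
print("handle top",tri([(t,T(165,400)),(s,(155.9,157.3))]))
L=lambda x,y:(90+x*.32,95+y*.32)
S=lambda x,y:(295+(x-400)*.4,220+y*.4)
print("rack corner z",[tri([(t,T(*a)),(s,(100+(b[0]-400)/4.167,140+(b[1]-300)/4.167))]) for a,b in (((365,362),(445,382)),((40,372),(750,432)))])
for h in(95,100,105,110,115,120):
    print(h,onz(t,T(165,400),h)[:2],onz(s,(155.9,157.3),h)[:2])
c=[onz(t,T(*q),110) for q in((112,382),(215,378),(217,420),(115,426))];c=np.array(c);print("corners",c[:,:2],np.linalg.norm(c[1]-c[0]),np.linalg.norm(c[2]-c[1]))
print("key yaw",[np.degrees(np.arctan2(*(c[i]-c[j])[1::-1])) for i,j in((0,1),(3,2))])
for n,p,m in(("t",t,[L(40,105),L(148,126)]),("s",s,[S(627,139),S(731,180)])):
    a,b=[onz(p,q,102) for q in m];print(n,"marks",a,b,"mid",(a+b)/2,"yaw",np.degrees(np.arctan2(*(a-b)[1::-1])))
for n,p,m in(("t",t,[L(233,142),L(340,163)]),("s",s,[S(450,68),S(545,107)])):
    a,b=[onz(p,q,102) for q in m];print(n,"twin",(a+b)/2)
for n,p,u in(("t",t,[L(102,75),L(84,142)]),("s",s,[S(698,122),S(682,190)])):
    a,b=[onz(p,q,110) for q in u];print(n,"slot yaw",np.degrees(np.arctan2(*(a-b)[1::-1])))
print("pot rim",onz(t,L(90,265),180))
E
```

```text
handle top [ 451.8 -267.    97.8]
rack corner z [array([ 470.8, -364. ,   87.2]), array([ 466.6, -206.8,   88.3])]
95 [ 452.5 -269.2] [ 449.9 -266.8]
100 [ 451.8 -267.7] [ 453.4 -264.7]
105 [ 451.1 -266.3] [ 457.  -262.5]
110 [ 450.4 -264.8] [ 460.5 -260.3]
115 [ 449.8 -263.4] [ 464.1 -258.1]
120 [ 449.1 -261.9] [ 467.6 -256. ]
corners [[ 459.1 -240.1]
 [ 460.9 -289.2]
 [ 440.8 -288.9]
 [ 438.1 -240.5]] 49.06257113702755 20.092132018522634
key yaw [np.float64(92.07986504625953), np.float64(93.21702156526415)]
t marks [621.2 276.5 102. ] [606.4 204.1 102. ] mid [613.8 240.3 102. ] yaw 78.47219551447311
s marks [606.4 204.5 102. ] [620.1 274.4 102. ] mid [613.3 239.5 102. ] yaw -101.12513094779118
t twin [588. 112. 102.]
s twin [588.  112.9 102. ]
t slot yaw -11.39770101532954
s slot yaw 171.3312798901836
pot rim [496.  211.3 180. ]
```

Emit:
carry_out([
  {"translation": [0.032,-0.0185,0],"spin": 0,"jaw": 0.085},
  {"translation": [0.032,-0.0185,0],"spin": 0,"jaw": 0.085},
  {"translation": [0.032,-0.0185,0],"spin": 0,"jaw": 0.085},
  {"translation": [0.032,-0.0185,0],"spin": 0,"jaw": 0.085},
  {"translation": [0.032,-0.0185,0],"spin": 0,"jaw": 0.085},
  {"translation": [0.032,-0.0185,0],"spin": 0,"jaw": 0.085},
  {"translation": [0.032,-0.0185,0],"spin": 0,"jaw": 0.085},
  {"translation": [0.032,-0.0185,0],"spin": 0,"jaw": 0.085},
])

```text
time: 1.57
tool_pos: [405.5, -324.2, 231.5]
tcp_rot: [180.0, -0.0, 21.6]
ft_force: [-0.5, -0.1, 0.7]
finger_gap: 85.0
grip_force: 0.0
```

Emit:
carry_out([
  {"translation": [0,0,0],"spin": -0.12,"jaw": 0.085},
  {"translation": [0,0,0],"spin": -0.12,"jaw": 0.085},
  {"translation": [0,0,0],"spin": -0.12,"jaw": 0.085},
  {"translation": [0,0,0],"spin": -0.12,"jaw": 0.085},
  {"translation": [0,0,0],"spin": -0.12,"jaw": 0.085},
  {"translation": [0,0,0],"spin": -0.12,"jaw": 0.085},
  {"translation": [0,0,0],"spin": -0.12,"jaw": 0.085},
  {"translation": [0,0,0],"spin": -0.12,"jaw": 0.085},
])

```text
time: 2.23
tool_pos: [404.7, -325.7, 231.4]
tcp_rot: [180.0, 0.0, 77.0]
ft_force: [0.4, -0.3, -0.4]
finger_gap: 84.9
grip_force: 0.0
```

Emit:
carry_out([
  {"translation": [0.034,0.016,0],"spin": 0,"jaw": 0.085},
  {"translation": [0.034,0.016,0],"spin": 0,"jaw": 0.085},
  {"translation": [0,0,0],"spin": -0.09,"jaw": 0.085},
  {"translation": [0,0,0],"spin": -0.09,"jaw": 0.085},
  {"translation": [0,0,0],"spin": -0.09,"jaw": 0.085},
  {"translation": [0,0,0],"spin": 0,"jaw": 0.085},
  {"translation": [0,0,0],"spin": 0,"jaw": 0.085},
  {"translation": [0,0,0],"spin": 0,"jaw": 0.085},
])

```text
time: 2.9
tool_pos: [451.5, -267.0, 231.3]
tcp_rot: [180.0, 0.0, 91.9]
ft_force: [-1.1, -0.2, 0.4]
finger_gap: 85.1
grip_force: 0.0
```

```bash
python3 - <<'E'
from h import *
np.set_printoptions(precision=1,suppress=True)
w=r.snapshot("wrist");s=r.sense();print(s["tool_pos"],s["tcp_rot"]);print(w["extrinsics"])
print([(q["xy"],q["score"]) for q in r.landmark_of(w,"key")])
for q in r.regions_of(w,"key"):
    c=cv2.minAreaRect(np.argwhere(q["pixels"])[:,::-1].astype(np.float32));print(q["score"],c)
im=w["pixels"].copy()
for z,col in((98,(0,0,255)),):
    c,sn=np.cos(np.radians(92.6)),np.sin(np.radians(92.6))
    pts=[proj(w,[451.5+c*a-sn*b,-267+sn*a+c*b,z]) for a,b in((25,11),(25,-11),(-25,-11),(-25,11))]
    cv2.polylines(im,[np.int32(pts)],True,col,1)
cv2.imwrite("pics/w1.png",cv2.resize(im,(800,600)))
E
```

```text
[ 451.4 -267.1  231.3] [180.   0.  92.]
[[   1.     0.     0.   449. ]
 [   0.    -0.9   -0.3 -186.9]
 [   0.     0.3   -0.9  374. ]
 [   0.     0.     0.     1. ]]
[([257.4, 165.3], 0.97), ([186.0, 149.3], 0.91), ([333.4, 146.3], 0.77), ([213.9, 62.2], 0.77)]
0.96 ((351.49053955078125, 156.09323120117188), (33.68791580200195, 52.87131881713867), 62.10273361206055)
0.94 ((200.84234619140625, 51.40870666503906), (33.947052001953125, 55.91278839111328), 75.0685806274414)
0.9 ((173.79176330566406, 160.20260620117188), (50.418434143066406, 36.730953216552734), 72.34988403320312)
0.82 ((258.5, 179.5), (53.0, 21.0), 90.0)
```

View pics/w1.png

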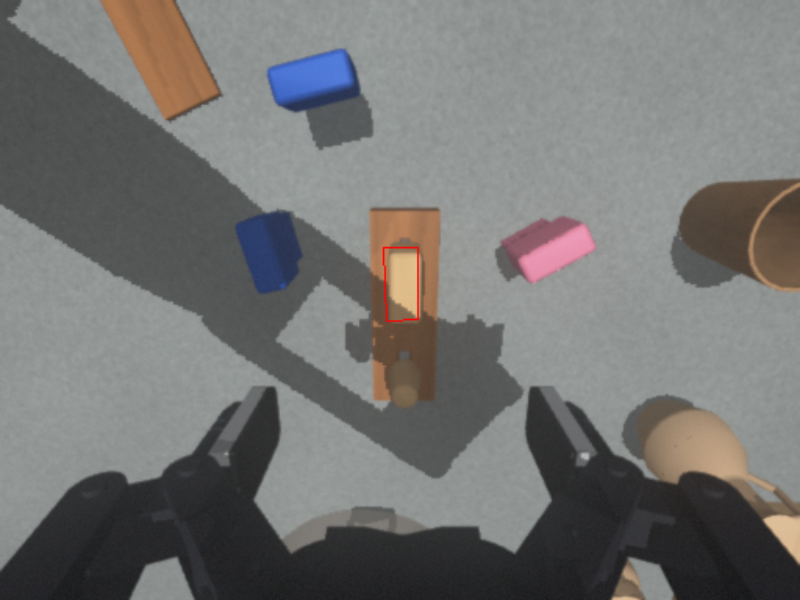

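The wrist view shows the key's handle at (404,284), inside the red predicted outline but about 1.5 mm further toward +x. The blue blocks are at (270,250) and (315,80), the pink one at (548,248), and all are clear of the fingers.

Emit:
carry_out([
  {"translation": [0,0.0013,0.03],"spin": 0,"jaw": 0.085},
  {"translation": [0,0,0.03],"spin": 0,"jaw": 0.085},
  {"translation": [0,0,0.03],"spin": 0,"jaw": 0.085},
  {"translation": [0,0,0.03],"spin": 0,"jaw": 0.085},
  {"translation": [0,0,0.025],"spin": 0,"jaw": 0.085},
  {"translation": [0,0,0.018],"spin": 0,"jaw": 0.085},
  {"translation": [0,0,0.01],"spin": 0,"jaw": 0.085},
  {"translation": [0,0,0],"spin": 0,"jaw": 0.085},
])

```text
time: 3.72
tool_pos: [451.1, -265.8, 55.7]
tcp_rot: [-179.8, -0.2, 92.1]
ft_force: [0.6, -0.0, -0.6]
finger_gap: 85.1
grip_force: 0.0
```

Emit:
carry_out([
  {"translation": [0,0,0],"spin": 0,"jaw": 0.01},
  {"translation": [0,0,0],"spin": 0,"jaw": 0.01},
  {"translation": [0,0,0],"spin": 0,"jaw": 0.01},
  {"translation": [0,0,0],"spin": 0,"jaw": 0.01},
  {"translation": [0,0,0],"spin": 0,"jaw": 0.01},
  {"translation": [0,0,0],"spin": 0,"jaw": 0.01},
  {"translation": [0,0,0],"spin": 0,"jaw": 0.01},
  {"translation": [0,0,0],"spin": 0,"jaw": 0.01},
], squeeze=60)

```text
time: 4.38
tool_pos: [453.4, -267.3, 59.4]
tcp_rot: [179.9, 0.1, 92.1]
ft_force: [-1.3, -0.0, 5.7]
finger_gap: 21.7
grip_force: 58.7
```

Emit:
carry_out([
  {"translation": [0,0,-0.01],"spin": 0,"jaw": 0.01},
  {"translation": [0,0,-0.015],"spin": 0,"jaw": 0.01},
  {"translation": [0,0,-0.02],"spin": 0,"jaw": 0.01},
  {"translation": [0,0,-0.03],"spin": 0,"jaw": 0.01},
  {"translation": [0,0,-0.035],"spin": 0,"jaw": 0.01},
  {"translation": [0,0,-0.035],"spin": 0,"jaw": 0.01},
  {"translation": [0,0,-0.03],"spin": 0,"jaw": 0.01},
  {"translation": [0,0,0],"spin": 0,"jaw": 0.01},
])

```text
time: 5.05
tool_pos: [455.5, -268.7, 241.9]
tcp_rot: [179.5, 0.4, 92.1]
ft_force: [-0.2, -0.2, -0.9]
finger_gap: 21.1
grip_force: 59.7
```

Emit:
carry_out([
  {"translation": [0.02,0.007,0],"spin": 0,"jaw": 0.01},
  {"translation": [0.033,0.012,0],"spin": 0,"jaw": 0.01},
  {"translation": [0.033,0.012,0],"spin": 0,"jaw": 0.01},
  {"translation": [0.033,0.012,0],"spin": 0,"jaw": 0.01},
  {"translation": [0.033,0.012,0],"spin": 0,"jaw": 0.01},
  {"translation": [0.033,0.012,0],"spin": 0,"jaw": 0.01},
  {"translation": [0.033,0.012,0],"spin": 0,"jaw": 0.01},
  {"translation": [0.033,0.012,0],"spin": 0,"jaw": 0.01},
])

```text
time: 5.72
tool_pos: [534.3, -10.9, 233.2]
tcp_rot: [-180.0, -0.0, 92.1]
ft_force: [0.5, -0.5, -1.4]
finger_gap: 21.3
grip_force: 59.6
```

Emit:
carry_out([
  {"translation": [0.033,0.012,0],"spin": 0,"jaw": 0.01},
  {"translation": [0.033,0.012,0],"spin": 0,"jaw": 0.01},
  {"translation": [0.033,0.012,0],"spin": 0,"jaw": 0.01},
  {"translation": [0.033,0.012,0],"spin": 0,"jaw": 0.01},
  {"translation": [0.033,0.012,0],"spin": 0,"jaw": 0.01},
  {"translation": [0.033,0.012,0],"spin": 0,"jaw": 0.01},
  {"translation": [0.033,0.012,0],"spin": 0,"jaw": 0.01},
  {"translation": [0.02,0.004,0],"spin": 0,"jaw": 0.01},
])

```text
time: 6.38
tool_pos: [613.2, 244.7, 232.6]
tcp_rot: [-180.0, -0.0, 92.2]
ft_force: [0.6, -0.5, -2.2]
finger_gap: 21.4
grip_force: 59.6
```

Emit:
carry_out([
  {"translation": [0,0,0],"spin": -0.12,"jaw": 0.01},
  {"translation": [0,0,0],"spin": -0.12,"jaw": 0.01},
  {"translation": [0,0,0],"spin": -0.12,"jaw": 0.01},
  {"translation": [0,0,0],"spin": -0.12,"jaw": 0.01},
  {"translation": [0,0,0],"spin": -0.12,"jaw": 0.01},
  {"translation": [0,0,0],"spin": -0.12,"jaw": 0.01},
  {"translation": [0,0,0],"spin": -0.12,"jaw": 0.01},
  {"translation": [0,0,0],"spin": -0.12,"jaw": 0.01},
])

```text
time: 7.05
tool_pos: [612.7, 241.3, 232.9]
tcp_rot: [-180.0, -0.0, 147.5]
ft_force: [-0.2, -0.8, -1.4]
finger_gap: 21.4
grip_force: 59.6
```

Emit:
carry_out([
  {"translation": [0,0,0],"spin": -0.12,"jaw": 0.01},
  {"translation": [0,0,0],"spin": -0.12,"jaw": 0.01},
  {"translation": [0,0,0],"spin": -0.11,"jaw": 0.01},
  {"translation": [0,0,0],"spin": 0,"jaw": 0.01},
  {"translation": [0,0,0],"spin": 0,"jaw": 0.01},
  {"translation": [0,0,0],"spin": 0,"jaw": 0.01},
  {"translation": [0,0,0],"spin": 0,"jaw": 0.01},
  {"translation": [0,0,0],"spin": 0,"jaw": 0.01},
])

```text
time: 7.72
tool_pos: [613.1, 241.4, 233.3]
tcp_rot: [-180.0, -0.0, 167.1]
ft_force: [0.7, -0.2, -1.4]
finger_gap: 21.8
grip_force: 59.6
```

```bash
python3 - <<'E'
from h import *
np.set_printoptions(precision=1,suppress=True)
w=r.snapshot("wrist");t=r.snapshot("top");c=r.snapshot("scene");s=r.sense();print(s["tool_pos"],s["tcp_rot"],s["joint_pos"])
f=lambda im,x,y,w,h:cv2.resize(im[y:y+h,x:x+w],(400,300),interpolation=cv2.INTER_CUBIC)
for n,p in(("w",w),("s",c),("t",t)):
    for k in("slot","key"):print(n,k,[(np.round(q["xy"],1).tolist(),round(q["score"],2)) for q in r.landmark_of(p,k)])
print(proj(w,[613.5,240,107]),proj(t,[613.5,240,107]))
u=proj(c,s["tool_pos"]);print(u);x,y=int(u[0])-80,int(u[1])-50
cv2.imwrite("pics/w2.png",np.hstack([np.vstack([f(c["pixels"],320,170,160,120),f(t["pixels"],60,60,160,120)]),f(w["pixels"],170,0,171,256) if 0 else cv2.resize(w["pixels"],(400,600))]))
cv2.imwrite("pics/w2w.png",cv2.resize(w["pixels"],(800,600)))
import pickle;pickle.dump((w,t,c),open("p2.pkl","wb"))
E
```

```text
[613.1 241.4 233.3] [180.   -0.  167.1] [ 17.   16.5  74.7   0.   88.7 -60.1]
w slot [([256.0, 187.6], 0.62)]
w key [([255.5, 214.3], 0.95)]
s slot [([405.8, 281.7], 0.96)]
s key [([157.5, 223.5], 0.91), ([183.0, 152.2], 0.88), ([421.0, 263.6], 0.73)]
t slot [([117.9, 133.1], 0.7)]
t key [([303.6, 240.2], 0.8), ([108.5, 121.7], 0.75), ([343.1, 171.1], 0.69), ([354.0, 258.8], 0.65)]
[257.6 185.8] [119.4 131.3]
[432.1 247.8]
```

View pics/w2w.png

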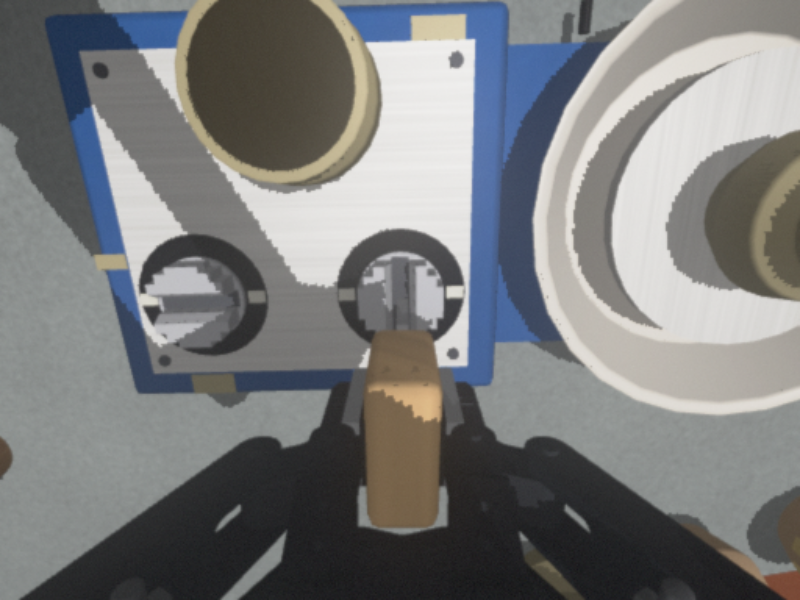

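The wrist view shows the open lock at (400,292) between its marks at (347,294) and (454,293). Its slot runs vertically in the picture, parallel to the held handle at (403,430). The twin is at (203,298) and the pot at (275,90), well clear.

```bash
python3 - <<'E'
from h import *
import pickle
np.set_printoptions(precision=1,suppress=True)
w,t,c=pickle.load(open("p2.pkl","rb"))
k=1/1.5625
a,b=[onz(w,(x*k,y*k),102) for x,y in((347,294),(454,293))];print((a+b)/2,np.degrees(np.arctan2(*(a-b)[1::-1])))
print("slot lmk",[onz(p,u,107) for p,u in((w,(256,187.6)),(c,(405.8,281.7)),(t,(117.9,133.1)))])
print("key exp",proj(w,[613.1,241.4,182]),"at 182:",onz(w,(255.5,214.3),182), onz(c,(421,263.6),182))
g=w["pixels"].max(2)
for row in(171,175,180,186,192,198,203):
    print(row,g[row,228:286].tolist())
E
```

```text
[616.8 237.9 102. ] -102.39841408486807
slot lmk [array([615., 238., 107.]), array([612.3, 237.1, 107. ]), array([609.7, 242.9, 107. ])]
key exp [259.3 213.9] at 182: [612.8 238.5 182. ] [614.1 240.5 182. ]
171 [74, 75, 71, 73, 75, 83, 123, 161, 125, 122, 143, 182, 188, 189, 188, 189, 185, 171, 151, 152, 154, 148, 128, 111, 110, 108, 107, 109, 110, 107, 103, 81, 83, 95, 116, 123, 119, 137, 177, 193, 199, 198, 199, 198, 198, 194, 181, 179, 174, 158, 116, 84, 74, 74, 75, 76, 76, 74]
175 [75, 74, 67, 78, 105, 122, 111, 109, 109, 108, 136, 195, 200, 201, 203, 202, 201, 193, 159, 151, 153, 145, 127, 111, 110, 107, 107, 107, 108, 109, 109, 99, 81, 91, 118, 121, 117, 124, 169, 201, 204, 204, 204, 205, 193, 153, 113, 106, 107, 110, 128, 163, 169, 103, 74, 72, 73, 73]
180 [65, 72, 91, 110, 146, 195, 200, 196, 195, 195, 194, 185, 150, 143, 144, 137, 122, 123, 121, 149, 154, 148, 135, 112, 108, 108, 107, 105, 107, 108, 103, 87, 85, 91, 117, 117, 118, 131, 169, 200, 204, 203, 201, 205, 203, 201, 202, 203, 202, 204, 197, 169, 118, 109, 105, 77, 72, 72]
186 [84, 113, 114, 115, 115, 115, 115, 114, 
[... 393 characters left out ...]
5, 105, 106, 105, 100, 88, 106, 114, 109, 121, 166, 195, 200, 200, 201, 201, 201, 201, 200, 200, 201, 201, 201, 201, 201, 202, 199, 181, 88, 70]
198 [65, 87, 111, 113, 112, 113, 112, 113, 111, 112, 112, 114, 112, 113, 113, 113, 112, 111, 105, 100, 112, 135, 110, 83, 72, 77, 94, 96, 102, 103, 106, 107, 101, 90, 99, 114, 118, 129, 164, 194, 198, 197, 199, 198, 198, 199, 199, 199, 198, 199, 199, 200, 199, 199, 197, 175, 91, 68]
203 [59, 78, 106, 109, 108, 110, 109, 110, 112, 112, 111, 112, 112, 110, 111, 111, 112, 110, 109, 96, 95, 94, 95, 82, 73, 75, 91, 95, 97, 94, 93, 96, 92, 88, 89, 96, 98, 98, 105, 113, 117, 139, 177, 161, 194, 198, 195, 194, 193, 196, 192, 166, 147, 144, 140, 121, 74, 67]
```

```bash
python3 - <<'E'
from h import *
import pickle
np.set_printoptions(precision=3,suppress=True)
w,t,c=pickle.load(open("p2.pkl","rb"))
K=w["K"];E=np.linalg.inv(w["extrinsics"]);print(K[0],w["extrinsics"])
D=lambda X:(E@np.append(X,1))[:3]
tcp=np.array([613.1,241.4,233.3])
h=D(tcp+[0,0,40]);hl=D(tcp-[0,0,0]);print("tcp cam",hl,"handle top",h)
g=w["pixels"].max(2)
X=lambda col,Z:(col-K[0,2])/K[0,0]*Z
# slot: sides at top z=125, floor z=107
p=D([614,239,125]);q=D([614,239,107]);print("slot top X",X(255.7,p[2]),"floor X",X(256.1,q[2]),"marks X",X(256.3,D([614,239,102])[2]))
a=np.array([np.cos(np.radians(167.1)),np.sin(np.radians(167.1)),0])
for lab,(l,rr,row),z,off in(("far top edge",(370,435,338),26+0,0),):pass
# handle edges along its length: face nearest camera
for row in(232,240,265,290,320):
    d=np.abs(np.diff(cv2.cvtColor(w["pixels"],cv2.COLOR_BGR2HSV)[row].astype(int),axis=0)).sum(1)
    m=np.where((w["pixels"][row,:,2].astype(int)-w["pixels"][row,:,0])>35)[0];m=m[(m>220)&(m<300)];print(row,m.min(),m.max(),(m.min()+m.max())/2)
E
```

```text
[278.279   0.    257.325] [[  0.224   0.924   0.31  533.786]
 [  0.975  -0.213  -0.072 258.172]
 [ -0.      0.318  -0.948 375.925]
 [  0.      0.      0.      1.   ]]
tcp cam [  1.497  31.527 160.989] handle top [  1.484  44.239 123.063]
slot top X -1.5424846504064618 floor X -1.2379677877920532 marks X -1.0533387849073006
232 239 278 258.5
240 240 280 260.0
265 234 282 258.0
290 235 280 257.5
320 236 279 257.5
```

Emit:
carry_out([
  {"translation": [-0.0015,-0.0015,0],"spin": 0,"jaw": 0.01},
  {"translation": [0,0,0.015],"spin": 0,"jaw": 0.01},
  {"translation": [0,0,0.015],"spin": 0,"jaw": 0.01},
  {"translation": [0,0,0.015],"spin": 0,"jaw": 0.01},
  {"translation": [0,0,0.005],"spin": 0,"jaw": 0.01},
  {"translation": [0,0,0],"spin": 0,"jaw": 0.01},
  {"translation": [0,0,0],"spin": 0,"jaw": 0.01},
  {"translation": [0,0,0],"spin": 0,"jaw": 0.01},
])

```text
time: 8.83
tool_pos: [615.0, 239.8, 184.7]
tcp_rot: [179.9, 0.1, 167.2]
ft_force: [-0.3, -0.7, -1.1]
finger_gap: 21.0
grip_force: 59.6
```

Emit:
carry_out([
  {"translation": [0,0,0.003],"spin": 0,"jaw": 0.01},
  {"translation": [0,0,0.003],"spin": 0,"jaw": 0.01},
  {"translation": [0,0,0.003],"spin": 0,"jaw": 0.01},
  {"translation": [0,0,0.003],"spin": 0,"jaw": 0.01},
  {"translation": [0,0,0.002],"spin": 0,"jaw": 0.01},
  {"translation": [0,0,0],"spin": 0,"jaw": 0.01},
  {"translation": [0,0,0],"spin": 0,"jaw": 0.01},
  {"translation": [0,0,0],"spin": 0,"jaw": 0.01},
])

```text
time: 9.5
tool_pos: [614.3, 239.6, 169.4]
tcp_rot: [180.0, 0.0, 167.2]
ft_force: [-0.0, 0.4, -2.7]
finger_gap: 21.3
grip_force: 59.6
```

Emit:
carry_out([
  {"translation": [0,0,0.002],"spin": 0,"jaw": 0.01},
  {"translation": [0,0,0.002],"spin": 0,"jaw": 0.01},
  {"translation": [0,0,0.002],"spin": 0,"jaw": 0.01},
  {"translation": [0,0,0.0015],"spin": 0,"jaw": 0.01},
  {"translation": [0,0,0.0015],"spin": 0,"jaw": 0.01},
  {"translation": [0,0,0],"spin": 0,"jaw": 0.01},
  {"translation": [0,0,0],"spin": 0,"jaw": 0.01},
  {"translation": [0,0,0],"spin": 0,"jaw": 0.01},
])

```text
time: 10.17
tool_pos: [614.3, 239.6, 160.4]
tcp_rot: [180.0, 0.0, 167.2]
ft_force: [1.0, -0.2, -0.9]
finger_gap: 21.3
grip_force: 59.6
```

```bash
python3 - <<'E'
from h import *
np.set_printoptions(precision=1,suppress=True)
w=r.snapshot("wrist");c=r.snapshot("scene");s=r.sense();print(s["tool_pos"],s["ft_force"],s["wrist_torque"])
print([(q["xy"],q["score"]) for q in r.landmark_of(c,"key")],proj(c,[614.3,239.5,107]),proj(c,[614.3,239.5,125]))
f=lambda im,x,y,w,h:cv2.resize(im[y:y+h,x:x+w],(400,400),interpolation=cv2.INTER_CUBIC)
cv2.imwrite("pics/w3.png",np.hstack([f(w["pixels"],176,150,160,160),f(c["pixels"],350,200,120,120)]))
E
```

```text
[614.4 239.6 160.5] [-0.4 -0.9 -1.3] [ 0.   0.1 -0. ]
[([182.5, 152.7], 0.87), ([224.2, 175.4], 0.82), ([159.3, 223.4], 0.73)] [407.2 283.1] [410.1 278.7]
```

View pics/w3.png

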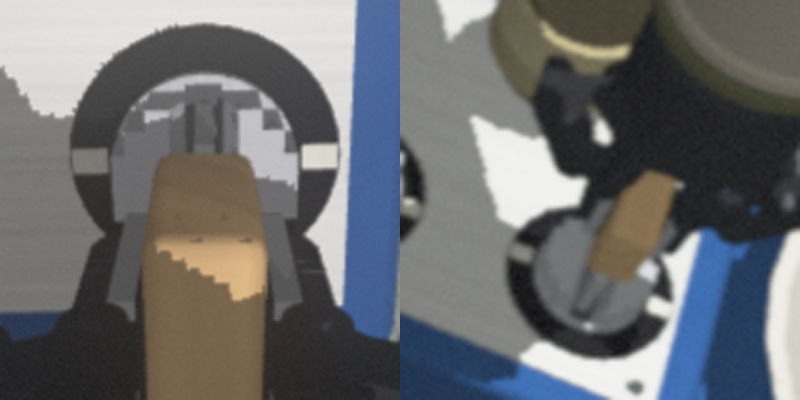

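The wrist crop on the left shows the handle centred at (207,200) over the slot at (205,125). The scene crop on the right shows the handle low over the disc at (600,280) and in line with the slot. No contact force shows yet, so I'll press on gently down to the floor.

Emit:
carry_out([
  {"translation": [0,0,0.001],"spin": 0,"jaw": 0.01},
  {"translation": [0,0,0.001],"spin": 0,"jaw": 0.01},
  {"translation": [0,0,0.001],"spin": 0,"jaw": 0.01},
  {"translation": [0,0,0],"spin": 0,"jaw": 0.01},
  {"translation": [0,0,0],"spin": 0,"jaw": 0.01},
  {"translation": [0,0,0],"spin": 0,"jaw": 0.01},
  {"translation": [0,0,0],"spin": 0,"jaw": 0.01},
  {"translation": [0,0,0],"spin": 0,"jaw": 0.01},
])

```text
time: 10.98
tool_pos: [614.6, 239.7, 158.4]
tcp_rot: [180.0, 0.1, 167.2]
ft_force: [-2.7, -0.5, 5.0]
finger_gap: 21.6
grip_force: 60.3
```

Emit:
carry_out([
  {"translation": [0,0,-0.0005],"spin": 0.05,"jaw": 0.01},
  {"translation": [0,0,0],"spin": 0.08,"jaw": 0.01},
  {"translation": [0,0,0],"spin": 0.1,"jaw": 0.01},
  {"translation": [0,0,0],"spin": 0.1,"jaw": 0.01},
  {"translation": [0,0,0],"spin": 0.1,"jaw": 0.01},
  {"translation": [0,0,0],"spin": 0.1,"jaw": 0.01},
  {"translation": [0,0,0],"spin": 0.1,"jaw": 0.01},
  {"translation": [0,0,0],"spin": 0.1,"jaw": 0.01},
], squeeze=90)

```text
time: 11.65
tool_pos: [615.0, 240.0, 158.6]
tcp_rot: [179.9, 0.0, 125.1]
ft_force: [1.0, 0.9, 1.1]
finger_gap: 20.9
grip_force: 88.0
```

Emit:
carry_out([
  {"translation": [0,0,0],"spin": 0.1,"jaw": 0.01},
  {"translation": [0,0,0],"spin": 0.1,"jaw": 0.01},
  {"translation": [0,0,0],"spin": 0.1,"jaw": 0.01},
  {"translation": [0,0,0],"spin": 0.1,"jaw": 0.01},
  {"translation": [0,0,0],"spin": 0.1,"jaw": 0.01},
  {"translation": [0,0,0],"spin": 0.1,"jaw": 0.01},
  {"translation": [0,0,0],"spin": 0.1,"jaw": 0.01},
  {"translation": [0,0,0],"spin": 0,"jaw": 0.01},
])

```text
time: 12.32
tool_pos: [615.2, 239.9, 158.6]
tcp_rot: [179.9, -0.1, 85.0]
ft_force: [2.1, 0.3, 1.9]
finger_gap: 21.1
grip_force: 88.0
```

```bash
python3 -c "
from h import *
s=r.sense();print(s['tool_pos'],s['tcp_rot'],s['ft_force'],s['wrist_torque'],s['joint_pos'])"
```

```text
[615.19984809 239.90256029 158.571863  ] [ 1.79869173e+02 -5.20935900e-02  8.49797814e+01] [2.08150937 0.27704459 1.94666325] [ 0.15162574 -0.46612764  0.01002963] [ 1.68568921e+01  1.88976661e+01  7.97315141e+01 -4.11371821e-04
  8.12300029e+01  2.18772324e+01]
```

Emit:
carry_out([
  {"translation": [0,0,0],"spin": 0.05,"jaw": 0.01},
  {"translation": [0,0,0],"spin": 0.05,"jaw": 0.01},
  {"translation": [0,0,0],"spin": 0.05,"jaw": 0.01},
  {"translation": [0,0,0],"spin": 0.05,"jaw": 0.01},
  {"translation": [0,0,0],"spin": 0.04,"jaw": 0.01},
  {"translation": [0,0,0],"spin": 0,"jaw": 0.01},
  {"translation": [0,0,0],"spin": 0,"jaw": 0.01},
  {"translation": [0,0,0],"spin": 0,"jaw": 0.01},
])

```text
time: 12.98
tool_pos: [615.2, 239.8, 158.6]
tcp_rot: [179.9, -0.1, 71.7]
ft_force: [5.3, 0.5, 2.0]
finger_gap: 21.3
grip_force: 88.3
```

```bash
python3 -c "
from h import *
s=r.sense();print(s['tool_pos'],s['tcp_rot'],s['ft_force'],s['wrist_torque'])"
```

```text
[615.17335117 239.77876947 158.57014535] [ 1.79888854e+02 -7.13322995e-02  7.16539606e+01] [5.32969009 0.53623566 1.97060245] [ 0.19405552 -1.15835786  0.10778951]
```

Emit:
carry_out([
  {"translation": [0,0,0],"spin": 0.03,"jaw": 0.01},
  {"translation": [0,0,0],"spin": 0.03,"jaw": 0.01},
  {"translation": [0,0,0],"spin": 0.03,"jaw": 0.01},
  {"translation": [0,0,0],"spin": 0,"jaw": 0.01},
  {"translation": [0,0,0],"spin": 0,"jaw": 0.01},
  {"translation": [0,0,0],"spin": 0,"jaw": 0.01},
  {"translation": [0,0,0],"spin": 0,"jaw": 0.01},
  {"translation": [0,0,0],"spin": 0,"jaw": 0.01},
])

```text
time: 13.65
tool_pos: [615.3, 239.7, 158.6]
tcp_rot: [179.9, -0.1, 66.5]
ft_force: [5.9, 0.1, 2.0]
finger_gap: 21.0
grip_force: 88.4
```

```bash
python3 -c "
from h import *
s=r.sense();print(s['tool_pos'],s['tcp_rot'],s['ft_force'],s['wrist_torque'])
w=r.snapshot('wrist');c=r.snapshot('scene')
f=lambda im,x,y,w,h:cv2.resize(im[y:y+h,x:x+w],(400,400),interpolation=cv2.INTER_CUBIC)
cv2.imwrite('pics/w4.png',np.hstack([f(w['pixels'],176,150,160,160),f(c['pixels'],350,220,100,100)]))"
```

```text
[615.25715822 239.74907235 158.55854656] [ 1.79870238e+02 -6.82633348e-02  6.65311869e+01] [5.86350604 0.11293433 2.03417389] [ 0.0751869  -1.2438969   0.96014201]
```

View pics/w4.png

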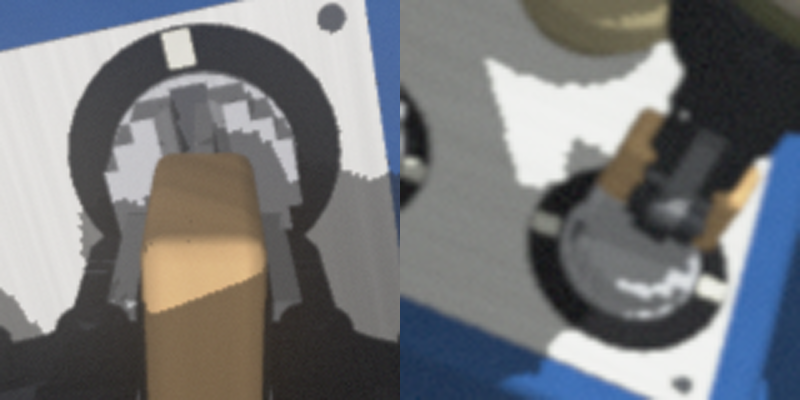

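The wrist moment has risen to 0.96 N m, and the slot at (190,110) now points at the white mark at (180,48), so the lock is on its stop. I'll relieve the torque, open the fingers a little and retreat upward.

Emit:
carry_out([
  {"translation": [0,0,0],"spin": -0.04,"jaw": 0.01},
  {"translation": [0,0,0],"spin": -0.03,"jaw": 0.01},
  {"translation": [0,0,0],"spin": 0,"jaw": 0.01},
  {"translation": [0,0,0],"spin": 0,"jaw": 0.045},
  {"translation": [0,0,0],"spin": 0,"jaw": 0.045},
  {"translation": [0,0,0],"spin": 0,"jaw": 0.045},
  {"translation": [0,0,0],"spin": 0,"jaw": 0.045},
  {"translation": [0,0,0],"spin": 0,"jaw": 0.045},
])

```text
time: 14.42
tool_pos: [613.8, 239.5, 157.2]
tcp_rot: [-179.9, 0.0, 70.3]
ft_force: [-0.2, -0.1, 1.0]
finger_gap: 45.2
grip_force: 0.0
```

Emit:
carry_out([
  {"translation": [0,0,0],"spin": 0,"jaw": 0.045},
  {"translation": [0,0,-0.008],"spin": 0,"jaw": 0.045},
  {"translation": [0,0,-0.015],"spin": 0,"jaw": 0.045},
  {"translation": [0,0,-0.02],"spin": 0,"jaw": 0.045},
  {"translation": [0,0,-0.02],"spin": 0,"jaw": 0.045},
  {"translation": [0,0,-0.02],"spin": 0,"jaw": 0.045},
  {"translation": [0,0,-0.02],"spin": 0,"jaw": 0.045},
  {"translation": [0,0,-0.02],"spin": 0,"jaw": 0.045},
])

```text
time: 15.08
tool_pos: [614.2, 239.6, 282.6]
tcp_rot: [180.0, -0.0, 70.3]
ft_force: [-0.4, 0.5, -0.3]
finger_gap: 44.9
grip_force: 0.0
```

```bash
python3 -c "
from h import *
s=r.sense();print(s['time'],s['tool_pos'],s['ft_force'])
w=r.snapshot('wrist');c=r.snapshot('scene')
f=lambda im,x,y,w,h:cv2.resize(im[y:y+h,x:x+w],(400,400),interpolation=cv2.INTER_CUBIC)
cv2.imwrite('pics/w5.png',np.hstack([f(w['pixels'],126,70,260,260),f(c['pixels'],340,170,140,140)]))"
```

```text
15.0833 [614.21469641 239.59216769 282.61799784] [-0.35805018  0.49134432 -0.27769434]
```

View pics/w5.png

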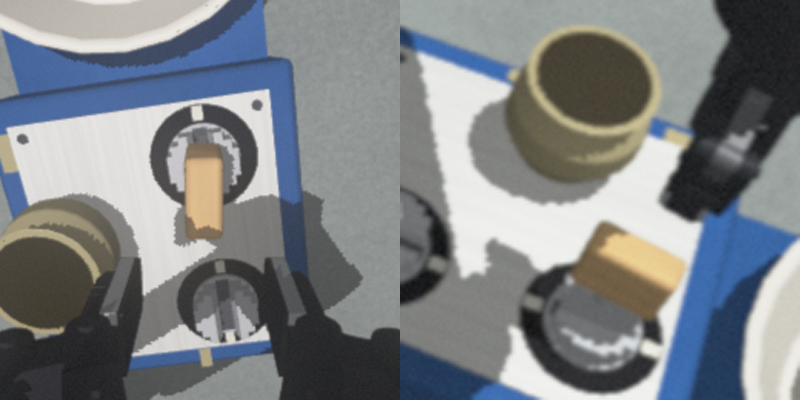

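The key stands in the slot (205,190 in the left crop), in line with the mark at (197,113). The pot is in place and the gripper is clear, so I'm handing in.

```bash
python3 -c "
from h import *
print(r.hand_in())"
```

```text
the job is handed in; nothing more can be done
None
```

The open lock is turned to its end stop and the key is left standing in its slot, with the pot still in place and the gripper clear; I handed the job in at about 15 s of the 48 s allowed, and the hand-in returned no verdict.

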